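Put away the snap gauge, bushing and basket after a check

ROBOT

A 7-joint arm with a two-finger parallel gripper is mounted at the origin on the work surface. World frame = base frame: x ahead of the robot, y to its left, z up, the work surface at z = 0. Lengths are in m, angles in rad, forces in N, time in s.
With the tool pointing down it reaches from about 0.35 to 0.775 m from the base axis. Payload 3.1 kg.
Tool frame: the origin (TCP) lies at the very end of the fingers, on their centre line; the grasp point (between the pads) lies 19 mm behind it; z points along the fingers, y is the line along which they close (so a half turn about z gives the same grasp; the last joint's range is limited). The gripper opens to 85 mm and grips with 20 to 120 N. Pads are 22 mm wide; open, the fingers measure 114 mm over their backs; the gripper's body (76 mm by 85 mm) begins 54 mm behind the grasp point. The pads swing forward as they close: fully open they stand 13 mm farther back than shut.
Start: joints at [1.11, 0.311, 0.014, 1.512, -0.004, 1.319, -0.027], TCP at [0.224, -0.502, 0.231] pointing down, gripper open.
Joint ranges: [-2.7, 2.7], [-0.3, 1.91], [-1.27, 1.3], [0.12, 2.57], [-1.44, 4.58], [0.2, 2.03], [-3.05, 3.05]. Speed limits (rad/s): [2.79, 2.79, 3.14, 3.14, 3.14, 3.14, 3.14].

INTERFACE

Orientations are given as a rotation vector (axis times angle).
In Python, from plant import * gives the robot as it stands. The module is installed in compiled form; this text tells all that it offers.
- The arm moves only by the tool servo_tool, never from a script. Its argument "commands" is a list that holds one entry, the list of rows, each a list of 6 numbers: the shift along the tool's x, y, z as a fraction of full scale, then the turn, a rotation vector about the tool's x, y, z as a fraction of full scale. In form: [[[x, y, z, ax, ay, az], ...]]. A call has 1 to 5 rows; each row is the pose to reach, as a shift and turn from the pose commanded when the call began, along the tool's axes at that moment, turning the shorter way round; what a row does not reach only later rows make up. Full scale, the value 1, is 250 mm for a shift and pi rad for a turn. A row lasts 1/10 s, in which the tool goes at most 50 mm and 8.59 degrees, less where a joint would pass 70% of its speed; a pose out of reach is approached as far as the arm can. A call with a number of a shift or a turn outside -1 to 1 is refused whole. A call with a gripper value outside its range is refused whole. "gripper" is the finger opening in mm, from 0 to 85.4, set as the call begins (left out, the last holds). The fingers move at their own pace and stop on an object; "squeeze" is the grip in N (left out, the last holds). Time passes only in rows, so rows that repeat a pose let the fingers close. It gives the time, the measured TCP pose, the force, the opening and the grip force at its end, in the units of the state.
- sense(): the state, without advancing time (a new reading comes with each control period).
- grab_frame(name): name is "scene" or "side" or "wrist"; returns the picture (480x640x3 uint8, blue, green, red); there is no depth.
- get_calibration(name): a dict with "fx", "fy", "cx", "cy" (pixels), "D" ([k1, k2, p1, p2, k3] as OpenCV has them; the pictures are not rectified), "pose" (4x4, takes a point from camera to world coordinates). Camera axes: x right, y down, z forward; pixel columns grow to the right and rows downward; lengths in m; the calibration is good to about 2 mm. A picture is of the moment at which its call begins: read the wrist's pose just before it. get_calibration takes no time and is no camera call; for the wrist camera it gives the pose at the moment of the call.
- finish_job(): hands the job in; it is judged then, once.
The state is a dict: "time": time; "joint_positions": joint angles; "joint_velocities": joint speeds; "tau": joint torques, N m; "tcp_pos": TCP position; "orientation": TCP orientation; "contact_force": force on the tool from outside, world axes, zero at the start; "moment": the same for the moment, N m; "gripper_width": finger opening in m; "finger_force": force on a finger pad.
Only numpy, scipy, OpenCV 4.12 (cv2) and the standard library are available. Lean on these libraries where they do the work, as an engineer would, in place of code of your own. Each camera call takes 0.05 s, during which the arm holds its last target. There are 200 camera calls.

TASK

Clear the inspection bench: first lift the arch-shaped snap gauge off the bronze bushing it stands over and drape it over the rail, so that it hangs freely astride the bar between the posts. Then stand that bushing on its wooden block, over the stub post and down flat on the wood, and last hang the basket by its handle on both prongs of the hook stand. Set each thing down without dropping it, and leave the spare bushing, plug gauge and caliper where they lie.

Things in the scene. Friction and masses are not known exactly. Their poses are not given: they have to be found in the camera images.
- gauge: Loose snap gauge, 0.55 kg: grey arch on two steel feet, black grip block on top. 130 mm wide (x), 126 high. Origin: centre of underside, z up. Grip block 56 mm along x, 24 thick along y, z 90 to 126: pinch across y. Legs' inner faces at x +-45; feet 36 mm thick (y), 28 high, 70 apart. Half-turn symmetric. Its centre of mass is 46 mm up. The bushing starts inside the arch.
- gauge_crown (a point): Peak of the underside of the gauge's arch, 90 mm above the feet, 36 mm below the top; axes as the gauge's. The underside is an upside-down V along y, sloping down 24 degrees to either side (x), so it centres itself on a bar.
- bushing: Bronze bushing to be put away, a plain upright tube: outer diameter 56 mm, bore 44 mm, height 50 mm, 0.35 kg (varies); at the start it stands under the gauge. Origin: centre of its underside, z along its axis.
- block: Fixed wooden block 110 x 110 x 20 mm with an upright steel stub post at its middle: diameter 30 mm, 32 mm tall above the wood, top 6 mm tapered. Origin: centre of the underside (table height), z up.
- basket: Loose open steel basket, 0.42 kg, x 100, y 120 mm, walls 4 mm thick, 55 high, two brass blanks fixed inside. Rigid handle: uprights at y +-61 mm carry a straight black bar along y, 14 mm thick (x), 16 high, z 134 to 150. Window under the bar: 116 mm wide, z 55 to 134. Origin: centre of the underside, z up. Half-turn symmetric.
- basket_grip (a point): Middle of the basket's grip bar, 142 mm above the basket's underside; axes as the basket's.
- rail: Fixed rail stand: base plate 100 (x) x 200 (y) x 12 mm, two posts of diameter 16 mm at y +-90 mm, and a level round bar of diameter 18 mm along its y, 200 mm long, axis 150 mm above the table; nothing stands above the bar. Origin: middle of the base's underside.
- rail_mid (a point): Middle of the rail's bar, on its axis; y along the bar, z up. With the gauge hung, gauge_crown is about 10 mm above this point's height.
- hook: Fixed hook stand, base 150 x 130 x 12 mm; a post (diameter 20) at x +50 mm carries two level prongs (diameter 10) at y +-32, axis 180 mm above the table, running to its -x (towards the robot) from x +50 to -75, then turning up to tips at x -88, tops 202 mm above the table. Nothing else is above the prongs; 54 mm free between them. Origin: middle of the base's underside.
- hook_rest (a point): Midway between the prongs, level with their upper surface (185 mm above the table), 75 mm before the post's axis: where the underside of the basket's bar should rest, the bar across both prongs (along this y). Axes as the hook stand's.
- plug_gauge: Bystander: double-ended plug gauge, dark bar with two steel cylinders, 140 mm long (its x), 36 mm high, lying. Origin: centre of its underside. Leave alone.
- spare_bushing: Bystander: another bronze bushing, outer diameter 64 mm, 45 mm high, standing by itself. Origin: centre of its underside. Leave alone.
- caliper: Bystander: digital caliper lying flat, 200 mm long (its x), 14 mm high. Origin: centre of the beam's underside. Leave alone.

How it is judged:
On the way, in this order (a step that is already met when the one before it is completed fails the run):
1. the gauge hangs astride the rail's bar, let go (x of gauge_crown in the frame of rail_mid between -0.02 and 0.02 m and y of gauge_crown in the frame of rail_mid between -0.07 and 0.07 m and z of gauge_crown in the frame of rail_mid between 0.003 and 0.018 m and angle between gauge's own z axis and vertical below 0.3 rad and contact force between gauge and rail above 0.5 N and contact force between the fingers and gauge below 0.1 N), for 0.2 s.
2. the bushing stands on the block over the stub post, let go (horizontal distance between bushing and block below 0.012 m and z of bushing in the frame of block between 0.015 and 0.026 m and angle between bushing's own z axis and vertical below 0.1 rad and contact force between the fingers and bushing below 0.1 N), for 0.2 s.
3. the basket hangs by its handle on the hook's prongs, let go (x of basket_grip in the frame of hook_rest between -0.055 and 0.055 m and y of basket_grip in the frame of hook_rest between -0.032 and 0.032 m and z of basket_grip in the frame of hook_rest between 0 and 0.02 m and angle between basket's own z axis and vertical below 0.3 rad and contact force between basket and hook above 0.5 N and contact force between the fingers and basket below 0.1 N), for 0.2 s.
At the end, for the whole second after the job is handed in: All let go, at rest: gauge hangs on the bar (crown within 20 mm across, 70 mm along, tilt under 0.3 rad); bushing flat on the block, within 12 mm of the post's centre; basket bar lies on the prongs, middle within 55 mm along and 32 mm across of the rest point, tilt under 0.3 rad (all of step 1 and all of step 2 and all of step 3 and linear speed of each of gauge, bushing, basket below 0.05 m/s); the robot touches nothing.
It fails at once if a bystander is moved more than 30 mm (distance of any of plug_gauge, spare_bushing, caliper from where it was at the start of the episode above 0.03 m).
It fails at once if the gauge, bushing or basket is dropped (moves faster than 0.7 m/s, as after a fall of about 25 mm, while not held by the fingers) ((contact force between the fingers and gauge below 0.1 N and linear speed of gauge above 0.7 m/s) or (contact force between the fingers and bushing below 0.1 N and linear speed of bushing above 0.7 m/s) or (contact force between the fingers and basket below 0.1 N and linear speed of basket above 0.7 m/s)).
It also fails if it takes over 72 s, if anything falls off the work surface, if the arm or the gripper's body presses on something with over 40 N, if the wrist force passes 120 N, or if a joint passes its speed limit or range.

## Working session

There is one attempt and no reset: what is moved stays moved. The work goes in short steps, Python scripts to look and compute and a tool call to move; the robot and the scene stay as the last step left them, time stands still between calls to the robot, and variables do not carry over. Pictures are saved under pics/ and viewed, at most 10 in all, crops included, and the job is handed in when it is done.

Besides the shell and the picture viewer there is one more tool, called after "Request:" as name(argument=value, ...), one argument or row to a line, values as JSON. servo_tool: Moves the arm, as the interface text tells. Shift numbers are shares of 250 mm and turn numbers shares of pi rad, none past 1 either way. Its arguments: {"type":"object","properties":{"commands":{"type":"array","items":{"type":"array","items":{"type":"array","items":{"type":"number"}}}},"gripper":{"type":"number"},"squeeze":{"type":"number"}},"required":["commands"]}

```bash
mkdir -p pics; cat > h.py <<'E'
from plant import *
import numpy as np, cv2
from scipy.spatial.transform import Rotation as R
def cal(n):
    c=get_calibration(n); K=np.array([[c['fx'],0,c['cx']],[0,c['fy'],c['cy']],[0,0,1]]); return K,np.array(c['D']),np.array(c['pose'])
def ray(c,px):
    K,D,T=c; u=cv2.undistortPoints(np.array(px,float).reshape(-1,1,2),K,D).reshape(-1,2)
    d=np.c_[u,np.ones(len(u))]@T[:3,:3].T; return T[:3,3],d/np.linalg.norm(d,axis=1)[:,None]
def onz(c,px,z):
    o,d=ray(c,px); return o+d*((z-o[2])/d[:,2])[:,None]
def tri(c1,p1,c2,p2):
    o1,d1=ray(c1,p1); o2,d2=ray(c2,p2); out=[]
    for a,b in zip(d1,d2):
        t=np.linalg.lstsq(np.c_[a,-b],o2-o1,rcond=None)[0]
        A=o1+a*t[0];B=o2+b*t[1]; out.append(np.r_[(A+B)/2,np.linalg.norm(A-B)])
    return np.array(out)
def proj(c,P):
    K,D,T=c; Ti=np.linalg.inv(T); return cv2.projectPoints(np.array(P,float).reshape(-1,1,3),cv2.Rodrigues(Ti[:3,:3])[0],Ti[:3,3],K,D)[0].reshape(-1,2)
E
cat > a.py <<'E'
from h import *
np.set_printoptions(precision=4,suppress=True)
s=sense(); print(s)
for n in ["scene","side","wrist"]:
    c=cal(n); print(n,c[0][0,0],c[0][:2,2],c[1],c[2].tolist())
    f=grab_frame(n); np.save(n+"0.npy",f); cv2.imwrite("pics/%s0.png"%n,f)
E
python3 a.py
```

```text
{'time': 0.0, 'joint_positions': array([ 1.1103,  0.3117,  0.014 ,  1.5131, -0.0044,  1.3192, -0.0272]), 'joint_velocities': array([-0.0022,  0.001 , -0.001 , -0.0021,  0.0001,  0.0016, -0.0013]), 'tau': array([ -0.0006, -37.9917,   0.1459, -23.0592,   0.0123,   0.0138,
        -0.    ]), 'tcp_pos': array([ 0.2234, -0.5018,  0.2302]), 'orientation': array([-3.0707, -0.6527,  0.0009]), 'contact_force': array([ 0.0319, -0.6504,  0.1426]), 'moment': array([ 0.0107,  0.0142, -0.0027]), 'finger_force': 0.0, 'gripper_width': 0.08542455200977622}
scene 535.7402745959638 [325.5814 231.9757] [-0.1642  0.      0.      0.      0.    ] [[0.6402181318016446, 0.6559440996124134, -0.3998225630152357, 1.0399662203862372], [0.7681247333416062, -0.5535673240006914, 0.3217881474318152, -0.44296002716479], [-0.010253669650333254, -0.5131282061847444, -0.8582507245999438, 1.0775002365394162], [0.0, 0.0, 0.0, 1.0]]
side 492.88400395337845 [318.9969 244.4196] [-0.0509  0.      0.      0.      0.    ] [[-0.9741216466198743, -0.1341520782489798, 0.18190722219874733, 0.41089891488422153], [-0.2253853013928186, 0.6370132926449359, -0.7371672340179845, 0.7037824789052829], [-0.01698480210815334, -0.7590897739366121, -0.650764344138652, 0.8426970546142866], [0.0, 0.0, 0.0, 1.0]]
wrist 384.3208482430725 [318.3282 239.9647] [-0.0061  0.      0.      0.      0.    ] [[0.40719695700468134, -0.879786033375416, -0.24528997876732647, 0.284744453993181], [-0.9133390005832263, -0.3927024373404417, -0.10768781602626215, -0.47601640664018025], [-0.0015837360125075894, 0.2678830550528052, -0.9634501339435346, 0.37276738400435383], [0.0, 0.0, 0.0, 1.0]]
```

View pics/scene0.png

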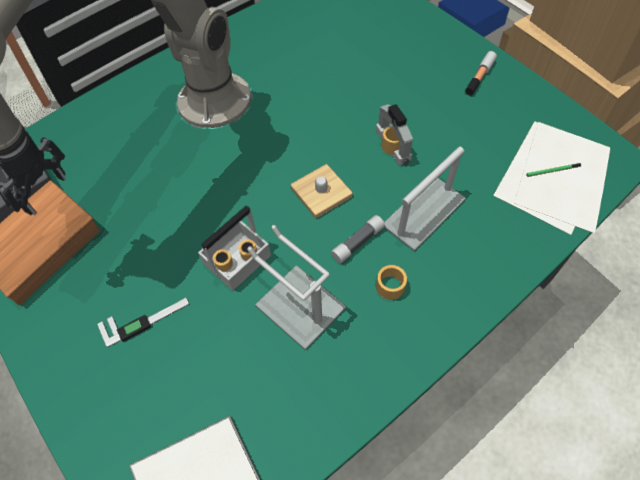

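View pics/side0.png

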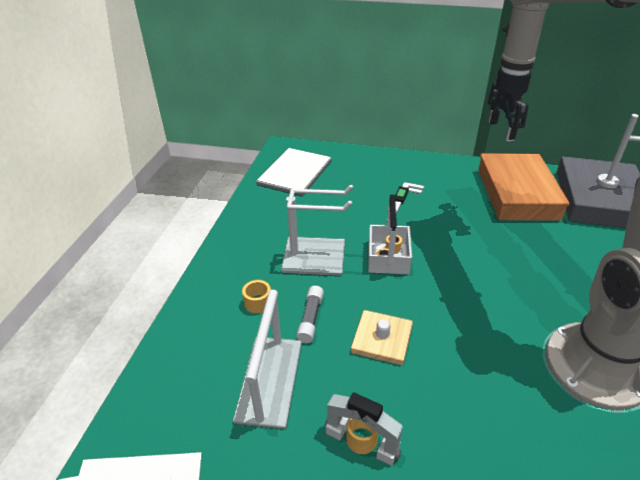

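Scene view: gauge grip ~(398,115), rail bar from (404,207) to (462,152), post on block (321,184), basket bar (228,228), prongs (275,230)/(252,250) to the post (318,290). Side view: grip (365,407), bar (272,296)-(251,380), block post (383,328), basket bar (393,210), prongs at (348,190)/(348,207). Next, masks and an enlarged mosaic.

```bash
cat > b.py <<'E'
from h import *
np.set_printoptions(precision=4,suppress=True)
F={n:np.load(n+"0.npy") for n in("scene","side")}; C={n:cal(n) for n in F}
def black(n,x0,x1,y0,y1,t=50):
    f=F[n][y0:y1,x0:x1]; m=((f.max(2)<t)).astype(np.uint8)
    k,l,s,ce=cv2.connectedComponentsWithStats(m); i=1+s[1:,4].argmax()
    p=np.argwhere(l==i)[:,::-1].astype(np.float32)+[x0,y0]
    r=cv2.minAreaRect(p.astype(np.float32)); print(n,s[i,4],p.mean(0),r); return p.mean(0)
g=[black("scene",380,414,98,132),black("side",340,390,388,425)]
b=[black("scene",195,258,200,255),black("side",383,400,190,235)]
print("grip",tri(C["scene"],[g[0]],C["side"],[g[1]])); print("basketbar",tri(C["scene"],[b[0]],C["side"],[b[1]]))
def crop(n,x,y,w,h,s):
    c=cv2.resize(F[n][y:y+h,x:x+w],None,fx=s,fy=s,interpolation=cv2.INTER_CUBIC)
    for i in range(0,w,10):
        if (x+i)%10==0: cv2.line(c,(int(i*s),0),(int(i*s),4 if (x+i)%50 else 12),(255,255,255),1)
    for i in range(0,h,10):
        cv2.line(c,(0,int(i*s)),(4 if (y+i)%50 else 12,int(i*s)),(255,255,255),1)
    return c
M=np.zeros((600,800,3),np.uint8)
def put(c,x,y): 
    h=min(c.shape[0],600-y);w=min(c.shape[1],800-x); M[y:y+h,x:x+w]=c[:h,:w]
put(crop("scene",370,90,100,160,3),0,0)      # gauge+rail
put(crop("scene",190,200,160,150,2.5),300,0) # basket hook
put(crop("side",230,280,80,150,2.5),700-0,0) if 0 else None
put(crop("side",230,280,180,190,1.5),0,480) if 0 else None
put(crop("side",280,180,140,100,2.5),300,375)
put(crop("side",230,280,100,150,2.5)[:, :],700,0)
put(crop("side",310,380,100,90,1.3),650,375) if 0 else None
cv2.imwrite("pics/m1.png",M)
E
python3 b.py
```

```text
scene 228 [396.6798 115.6623] ((396.60003662109375, 115.70001220703125), (21.466251373291016, 12.969193458557129), 63.43495178222656)
side 222 [364.2387 411.6036] ((363.96923828125, 411.7461853027344), (33.86148452758789, 15.628376007080078), 7.125016689300537)
scene 411 [225.5839 227.871 ] ((225.67222595214844, 227.6980743408203), (7.447628021240234, 59.5482177734375), 48.99091720581055)
side 151 [392.7748 210.4834] ((394.5, 212.0), (34.0, 9.0), 90.0)
grip [[0.4468 0.2669 0.1075 0.003 ]]
basketbar [[ 0.4639 -0.2438  0.1434  0.0012]]
```

View pics/m1.png

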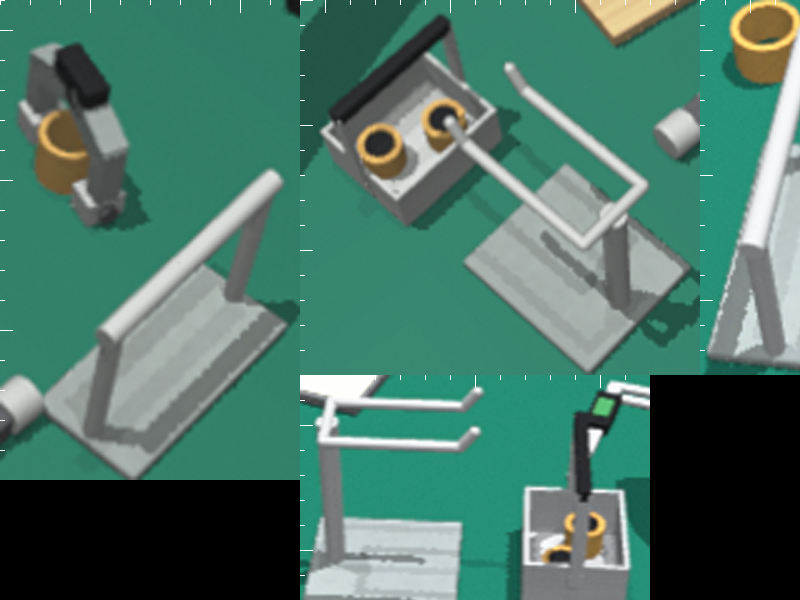

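Mosaic (converted to full-frame): scene rail-bar ends (405.3,201) and (461.3,150); prong kinks (280,237) and (254.8,255.2); back corners (326.8,274) and (303.6,296.4). Side view: kinks (344,208.8) and (345.2,192.8); back corners (288.4,206) and (293.2,190); bar near end (252,377).

```bash
cat > c.py <<'E'
from h import *
np.set_printoptions(precision=4,suppress=True)
S,D=cal("scene"),cal("side"); F={n:np.load(n+"0.npy") for n in("scene","side")}
print("hook tri",tri(S,[(280,237),(254.8,255.2),(326.8,274),(303.6,296.4)],D,[(344,208.8),(345.2,192.8),(288.4,206),(293.2,190)]))
print("hook z.18",onz(S,[(280,237),(254.8,255.2),(326.8,274),(303.6,296.4)],.18))
print("rail tri",tri(S,[(405.3,201),(461.3,150)],D,[(272,295.5),(252,377)]))
r=onz(S,[(405.3,201),(461.3,150)],.15);print("rail z",r,r.mean(0),np.linalg.norm(r[0]-r[1]))
b=cv2.boxPoints
def comp(n,x0,x1,y0,y1,f):
    m=f(F[n][y0:y1,x0:x1].astype(int)).astype(np.uint8)
    k,l,s,ce=cv2.connectedComponentsWithStats(m); i=1+s[1:,4].argmax()
    return np.argwhere(l==i)[:,::-1].astype(np.float32)+np.float32([x0,y0])
# block wood: red > green
w=lambda f:(f[...,2]>f[...,1]+15)
for n,roi,c in(("scene",(285,360,155,222),S),("side",(345,418,305,368),D)):
    p=comp(n,*roi,w); q=onz(c,p,.02)[:,:2].astype(np.float32); r=cv2.minAreaRect(q); print("block",n,r)
# post cap grey inside
for n,roi in(("scene",(310,332,172,196)),("side",(372,394,316,340))):
    p=comp(n,*roi,lambda f:(f[...,2]<f[...,1]+12)&(f[...,0]>f[...,1]-10)); print(n,len(p),p.mean(0),p.min(0),p.max(0))
# bushing bronze
br=lambda f:(f[...,2]>f[...,0]+60)
for n,roi,c in(("scene",(375,415,118,165),S),("side",(335,390,405,460),D)):
    p=comp(n,*roi,br);print("bush",n,p.min(0),p.max(0),onz(c,[p.mean(0)],.025))
# black grips rect on top
bk=lambda f:f.max(2)<50
for n,roi,c,z in(("scene",(380,414,98,132),S,.126),("side",(340,390,388,425),D,.126),("scene",(195,258,200,255),S,.142)):
    p=comp(n,*roi,bk);q=onz(c,p,z)[:,:2].astype(np.float32);print(n,cv2.minAreaRect(q))
E
python3 c.py
```

```text
hook tri [[ 0.5705 -0.1812  0.1773  0.0028]
 [ 0.5764 -0.2425  0.1803  0.0037]
 [ 0.6941 -0.1632  0.1805  0.0009]
 [ 0.701  -0.2255  0.1813  0.0016]]
hook z.18 [[ 0.5734 -0.1815  0.18  ]
 [ 0.5743 -0.243   0.18  ]
 [ 0.6935 -0.1632  0.18  ]
 [ 0.7013 -0.2249  0.18  ]]
rail tri [[0.6584 0.0827 0.1479 0.0038]
 [0.6385 0.2728 0.1522 0.005 ]]
rail z [[0.6575 0.0808 0.15  ]
 [0.6398 0.2757 0.15  ]] [0.6486 0.1783 0.15  ] 0.19567252916986577
block scene ((0.44899216294288635, 0.02186034619808197), (0.11123570054769516, 0.11405263096094131), 85.45254516601562)
block side ((0.44491779804229736, 0.03268259018659592), (0.11845353245735168, 0.10986842215061188), 85.37673950195312)
scene 144 [320.9167 184.4583] [315. 178.] [326. 191.]
side 212 [382.7264 328.9434] [376. 320.] [389. 338.]
bush scene [383. 127.] [398. 143.] [[0.4351 0.258  0.025 ]]
bush side [347. 419.] [377. 453.] [[0.4509 0.2712 0.025 ]]
scene ((0.454988032579422, 0.25157761573791504), (0.033985450863838196, 0.0642491951584816), 72.50162506103516)
side ((0.4475949704647064, 0.27890026569366455), (0.054197777062654495, 0.02797398343682289), 4.1534600257873535)
scene ((0.4633511006832123, -0.24163392186164856), (0.017460772767663002, 0.12679553031921387), 7.839483261108398)
```

```bash
cat > mv.py <<'E'
# usage: mv.py x,y,z,yawdeg ... chain from present pose
from h import *
import sys
s=sense(); p=s['tcp_pos']; o=R.from_rotvec(s['orientation'])
print("now",p.round(4),"t",round(s['time'],2),"yaw",np.degrees(np.arctan2(*o.as_matrix()[1::-1,0])).round(2),"tilt",np.degrees(np.arccos(-o.as_matrix()[2,2])).round(2),"F",s['contact_force'].round(1),"w",round(s['gripper_width'],4),"ff",round(s['finger_force'],1),"q",s['joint_positions'].round(2))
for a in sys.argv[1:]:
    x,y,z,w=map(float,a.split(',')); q=np.array([x,y,z]); w=np.radians(w)
    t=R.from_matrix(np.array([[np.cos(w),np.sin(w),0],[np.sin(w),-np.cos(w),0],[0,0,-1]]))
    d=o.inv().apply(q-p)/.25; r=(o.inv()*t).as_rotvec()/np.pi
    print(a,d.round(3).tolist(),r.round(4).tolist(),"mm",(np.linalg.norm(d)*250).round()); p,o=q,t
E
python3 mv.py .35,-.33,.30,5 .46,-.12,.30,5 .45,.10,.30,5 .44,.25,.30,5
```

```text
now [ 0.2234 -0.502   0.2305] t 0.15 yaw 24.0 tilt 0.1 F [-0.1 -0.2  0.5] w 0.0853 ff 0.0 q [ 1.11  0.31  0.01  1.51 -0.    1.32 -0.03]
.35,-.33,.30,5 [0.742, -0.423, -0.277] [-0.0006, 0.0001, 0.1056] mm 225.0
.46,-.12,.30,5 [0.512, -0.798, 0.0] [0.0, 0.0, 0.0] mm 237.0
.45,.10,.30,5 [0.037, -0.88, 0.0] [0.0, 0.0, 0.0] mm 220.0
.44,.25,.30,5 [0.012, -0.601, 0.0] [0.0, 0.0, 0.0] mm 150.0
```

Request:
servo_tool(
  commands=[
    [[0.74,-0.42,-0.28,0,0,0.1056],[0.74,-0.42,-0.28,0,0,0.1056],[0.74,-0.42,-0.28,0,0,0.1056],[0.74,-0.42,-0.28,0,0,0.1056],[0.74,-0.42,-0.28,0,0,0.1056]],
  ],
  gripper=85,
)

```text
time: 0.65
tcp_pos: [0.353, -0.3273, 0.3025]
orientation: [-3.138, -0.146, -0.004]
contact_force: [0.6, 0.3, 0.3]
gripper_width: 0.0853
finger_force: 0.0
```

Request:
servo_tool(
  commands=[
    [[0.51,-0.8,0,0,0,0],[0.51,-0.8,0,0,0,0],[0.51,-0.8,0,0,0,0],[0.51,-0.8,0,0,0,0],[0.51,-0.8,0,0,0,0]],
  ],
)

```text
time: 1.15
tcp_pos: [0.4605, -0.117, 0.3013]
orientation: [-3.137, -0.143, -0.001]
contact_force: [0.4, -0.1, -0.8]
gripper_width: 0.085
finger_force: 0.0
```

Request:
servo_tool(
  commands=[
    [[0.04,-0.88,0,0,0,0],[0.04,-0.88,0,0,0,0],[0.04,-0.88,0,0,0,0],[0.04,-0.88,0,0,0,0],[0.04,-0.88,0,0,0,0]],
  ],
)

```text
time: 1.65
tcp_pos: [0.4487, 0.1055, 0.3014]
orientation: [-3.135, -0.151, 0.0]
contact_force: [-0.4, 0.0, -0.4]
gripper_width: 0.0845
finger_force: 0.0
```

Request:
servo_tool(
  commands=[
    [[0.01,-0.6,0,0,0,0],[0.01,-0.6,0,0,0,0],[0.01,-0.6,0,0,0,0],[0.01,-0.6,0,0,0,0],[0.01,-0.6,0,0,0,0]],
  ],
)

```text
time: 2.15
tcp_pos: [0.439, 0.2499, 0.3008]
orientation: [3.138, 0.143, -0.002]
contact_force: [0.6, -0.7, -0.6]
gripper_width: 0.0851
finger_force: 0.0
```

```bash
cat > w.py <<'E'
from h import *
import sys
c=cal("wrist"); f=grab_frame("wrist"); n=sys.argv[1]; np.save(n+".npy",f); np.save(n+"T.npy",c[2]); cv2.imwrite("pics/%s.png"%n,f)
E
python3 w.py w1; python3 mv.py
```

```text
now [0.4399 0.248  0.3008] t 2.2 yaw 5.0 tilt 0.09 F [ 0.4 -1.   0. ] w 0.0849 ff 0.0 q [-0.07  0.24 -0.6   1.48  0.14  1.47 -2.15]
```

View pics/w1.png

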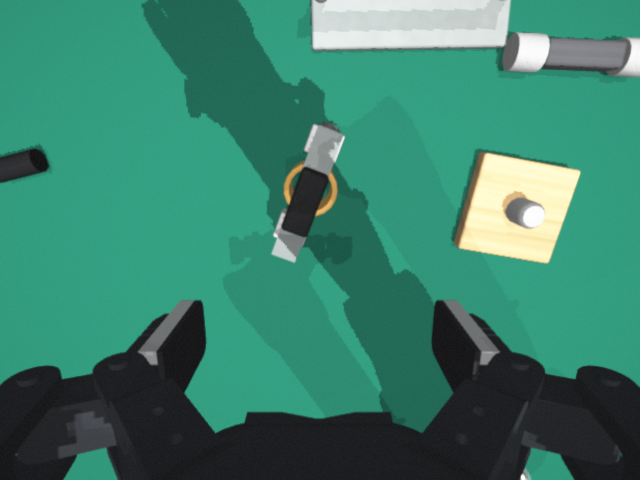

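Wrist view: black grip at (305,203) leaning from (318,172) to (290,235), bushing ring centre ~(310,190), block at (518,207), post top (529,212). Measure.

```bash
cat > d.py <<'E'
from h import *
import sys
np.set_printoptions(precision=4,suppress=True)
f=np.load("w1.npy").astype(int); K,Dd,_=cal("wrist"); c=(K,Dd,np.load("w1T.npy"))
def comp(m,x0,x1,y0,y1):
    m=m[y0:y1,x0:x1].astype(np.uint8); k,l,s,ce=cv2.connectedComponentsWithStats(m); i=1+s[1:,4].argmax()
    return np.argwhere(l==i)[:,::-1].astype(np.float32)+np.float32([x0,y0])
def rect(p,z): print(z,cv2.minAreaRect(onz(c,p,z)[:,:2].astype(np.float32)))
p=comp(f.max(2)<45,270,345,120,270); g=p.mean(0);print(len(p),cv2.minAreaRect(p)); rect(p,.126)
S,D=cal("scene"),cal("side")
print("grip tri w-scene",tri(c,[g],S,[(396.68,115.66)]),"w-side",tri(c,[g],D,[(364.24,411.6)]))
m=(abs(f[...,0]-f[...,1])<25)&(abs(f[...,2]-f[...,1])<25)&(f.max(2)>90)|(f.max(2)<45)
q=comp(m,260,355,110,270); print("gauge whole",len(q),cv2.minAreaRect(q)); 
w=comp(f[...,2]>f[...,1]+10,450,590,140,270); rect(w,.02)
pt=comp((f[...,2]<f[...,1]+12)&(f.max(2)>150),500,550,190,235); print(len(pt),pt.min(0),pt.max(0))
print("post top z.052",onz(c,[(532,214)],.052), "tri post",tri(c,[(532,214)],S,[(320.5,181)]))
b=comp((f[...,2]>f[...,0]+60),270,350,150,225); print("bush",b.min(0),b.max(0)); e=cv2.fitEllipse(cv2.convexHull(b)); print(e,onz(c,[e[0]],.05))
E
python3 d.py
```

```text
1689 ((304.44073486328125, 201.5541229248047), (28.072162628173828, 65.19059753417969), 21.037511825561523)
0.126 ((0.4493931531906128, 0.2610260248184204), (0.022975988686084747, 0.054996099323034286), 73.94819641113281)
grip tri w-scene [[0.449  0.2611 0.1144 0.0014]] w-side [[0.4471 0.2616 0.0983 0.0033]]
gauge whole 3946 ((305.856201171875, 190.38357543945312), (34.1760139465332, 141.97091674804688), 20.556045532226562)
0.02 ((0.4441445469856262, 0.02741415426135063), (0.11421346664428711, 0.10914526879787445), 85.22183990478516)
1217 [500. 190.] [549. 234.]
post top z.052 [[0.4455 0.0258 0.052 ]] tri post [[0.4448 0.0239 0.0489 0.0004]]
bush [315. 172.] [336. 215.]
((323.87213134765625, 193.84661865234375), (23.781930923461914, 42.88531494140625), 19.860082626342773) [[0.4463 0.2432 0.05  ]]
```

```bash
python3 mv.py .449,.261,.16,-16 .449,.261,.096,-16 .449,.261,.28,-16 .6486,.1783,.28,5.2 .6486,.1783,.18,5.2 .6486,.1783,.166,5.2
```

```text
now [0.4399 0.248  0.3008] t 2.2 yaw 5.0 tilt 0.09 F [ 0.4 -1.   0. ] w 0.0849 ff 0.0 q [-0.07  0.24 -0.6   1.48  0.14  1.47 -2.15]
.449,.261,.16,-16 [0.041, -0.049, 0.563] [0.0005, 0.0002, 0.1167] mm 142.0
.449,.261,.096,-16 [0.0, 0.0, 0.256] [0.0, 0.0, 0.0] mm 64.0
.449,.261,.28,-16 [0.0, 0.0, -0.736] [0.0, 0.0, 0.0] mm 184.0
.6486,.1783,.28,5.2 [0.859, 0.098, 0.0] [0.0, 0.0, -0.1178] mm 216.0
.6486,.1783,.18,5.2 [0.0, 0.0, 0.4] [0.0, 0.0, 0.0] mm 100.0
.6486,.1783,.166,5.2 [0.0, 0.0, 0.056] [0.0, 0.0, 0.0] mm 14.0
```

Request:
servo_tool(
  commands=[
    [[0.041,-0.049,0.4,0,0,0.117],[0.041,-0.049,0.5,0,0,0.117],[0.041,-0.049,0.563,0,0,0.117],[0.041,-0.049,0.563,0,0,0.117],[0.041,-0.049,0.563,0,0,0.117]],
  ],
)

```text
time: 2.7
tcp_pos: [0.4498, 0.2601, 0.161]
orientation: [3.109, -0.441, -0.0]
contact_force: [0.2, -0.0, 1.2]
gripper_width: 0.0848
finger_force: 0.0
```

Request:
servo_tool(
  commands=[
    [[0,0,0.1,0,0,0],[0,0,0.18,0,0,0],[0,0,0.25,0,0,0],[0,0,0.25,0,0,0]],
  ],
)

```text
time: 3.1
tcp_pos: [0.45, 0.261, 0.099]
orientation: [3.111, -0.44, 0.002]
contact_force: [0.3, -1.0, -0.2]
gripper_width: 0.085
finger_force: 0.0
```

```bash
python3 mv.py .449,.261,.097,-16
```

```text
now [0.45  0.261 0.099] t 3.1 yaw -16.11 tilt 0.06 F [ 0.3 -1.  -0.2] w 0.085 ff 0.0 q [-0.16  0.42 -0.51  1.77  0.23  1.02 -2.62]
.449,.261,.097,-16 [-0.004, 0.001, 0.008] [-0.0, -0.0003, -0.0006] mm 2.0
```

Close and test the grip with a small lift.

Request:
servo_tool(
  commands=[
    [[0,0,0.01,0,0,0],[0,0,0.01,0,0,0],[0,0,0.01,0,0,0],[0,0,0.01,0,0,0],[0,0,0.01,0,0,0]],
  ],
  gripper=15,
  squeeze=60,
)

```text
time: 3.6
tcp_pos: [0.4498, 0.2626, 0.0966]
orientation: [-3.109, 0.438, -0.003]
contact_force: [0.6, 0.4, 3.8]
gripper_width: 0.0235
finger_force: 60.4
```

Request:
servo_tool(
  commands=[
    [[0,0,0,0,0,0],[0,0,0,0,0,0],[0,0,-0.03,0,0,0],[0,0,-0.06,0,0,0],[0,0,-0.06,0,0,0]],
  ],
)

```text
time: 4.1
tcp_pos: [0.4488, 0.2616, 0.1106]
orientation: [3.11, -0.439, -0.0]
contact_force: [0.0, 0.0, -5.5]
gripper_width: 0.0233
finger_force: 59.3
```

```bash
python3 mv.py
```

```text
now [0.4488 0.2616 0.1106] t 4.1 yaw -16.08 tilt 0.02 F [ 0.   0.  -5.5] w 0.0233 ff 59.3 q [-0.16  0.4  -0.52  1.75  0.22  1.05 -2.61]
```

Request:
servo_tool(
  commands=[
    [[0,0,-0.15,0,0,0],[0,0,-0.3,0,0,0],[0,0,-0.45,0,0,0],[0,0,-0.6,0,0,0],[0,0,-0.68,0,0,0]],
  ],
)

```text
time: 4.6
tcp_pos: [0.4496, 0.2625, 0.2834]
orientation: [-3.108, 0.439, -0.005]
contact_force: [1.0, -0.1, -5.5]
gripper_width: 0.0231
finger_force: 61.3
```

Request:
servo_tool(
  commands=[
    [[0.15,0.017,0,0,0,-0.02],[0.3,0.035,0,0,0,-0.042],[0.45,0.052,0,0,0,-0.06],[0.6,0.07,0,0,0,-0.08],[0.75,0.086,0,0,0,-0.1]],
  ],
)

```text
time: 5.1
tcp_pos: [0.624, 0.1879, 0.279]
orientation: [3.14, 0.056, -0.004]
contact_force: [0.8, 0.9, -4.9]
gripper_width: 0.0232
finger_force: 61.1
```

```bash
python3 mv.py  .6486,.1783,.28,5.2 .6486,.1783,.18,5.2; python3 w.py w2
```

```text
now [0.624  0.1879 0.279 ] t 5.1 yaw 2.06 tilt 0.16 F [ 0.8  0.9 -4.9] w 0.0232 ff 61.1 q [-0.04  0.57 -0.52  1.08  0.27  1.56 -2.02]
.6486,.1783,.28,5.2 [0.097, 0.042, -0.004] [0.0004, 0.0008, -0.0174] mm 26.0
.6486,.1783,.18,5.2 [0.0, 0.0, 0.4] [0.0, 0.0, 0.0] mm 100.0
```

View pics/w2.png

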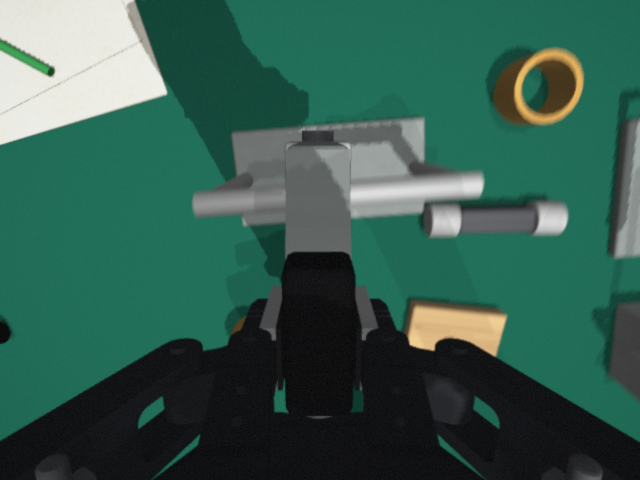

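Wrist view: gauge held square in the pads; bar ends at (195,204) and (483,185), bar clear below.

```bash
cat > e.py <<'E'
from h import *
K,D,_=cal("wrist"); c=(K,D,np.load("w2T.npy"))
r=onz(c,[(195,204),(483,185)],.15);print(r,r.mean(0),np.linalg.norm(r[0]-r[1]),np.degrees(np.arctan2(*(r[0]-r[1])[1::-1]))-90)
print(tri(c,[(483,185),(195,204)],cal("scene"),[(405.3,201),(461.3,150)]))
E
python3 e.py
```

```text
[[0.63883682 0.27487648 0.15      ]
 [0.65982007 0.0710843  0.15      ]] [0.64932845 0.17298039 0.15      ] 0.20486958803123498 5.8786844581294275
[[6.61197608e-01 7.53576702e-02 1.59599699e-01 5.42130464e-04]
 [6.39484817e-01 2.74954855e-01 1.50602610e-01 1.19062250e-03]]
```

Request:
servo_tool(
  commands=[
    [[0.05,0.027,0,0,0,-0.01],[0.099,0.055,0,0,0,-0.019],[0.099,0.055,0,0,0,-0.019],[0.099,0.055,0,0,0,-0.019]],
  ],
)

```text
time: 5.55
tcp_pos: [0.6476, 0.1763, 0.2792]
orientation: [3.138, 0.145, -0.005]
contact_force: [-0.7, 0.5, -5.4]
gripper_width: 0.023
finger_force: 61.2
```

Request:
servo_tool(
  commands=[
    [[0,0,0.1,0,0,0],[0,0,0.2,0,0,0],[0,0,0.3,0,0,0],[0,0,0.36,0,0,0],[0,0,0.4,0,0,0]],
  ],
)

```text
time: 6.05
tcp_pos: [0.6463, 0.1769, 0.1787]
orientation: [3.137, 0.149, -0.006]
contact_force: [-0.8, 0.0, -6.5]
gripper_width: 0.0231
finger_force: 61.1
```

Request:
servo_tool(
  commands=[
    [[0,0,0.015,0,0,0],[0,0,0.03,0,0,0],[0,0,0.035,0,0,0],[0,0,0.035,0,0,0]],
  ],
)

```text
time: 6.45
tcp_pos: [0.6488, 0.1766, 0.1725]
orientation: [-3.138, -0.146, -0.002]
contact_force: [-0.3, 0.7, -4.4]
gripper_width: 0.0229
finger_force: 61.1
```

```bash
python3 mv.py .649,.175,.166,5.5
```

```text
now [0.6488 0.1766 0.1725] t 6.45 yaw 5.34 tilt 0.07 F [-0.3  0.7 -4.4] w 0.0229 ff 61.1 q [-0.    0.65 -0.51  1.21  0.31  1.36 -1.97]
.649,.175,.166,5.5 [0.0, 0.006, 0.026] [-0.0001, -0.0004, -0.0009] mm 7.0
```

Request:
servo_tool(
  commands=[
    [[0,0,0.006,0,0,0],[0,0,0.012,0,0,0],[0,0,0.018,0,0,0],[0,0,0.022,0,0,0],[0,0,0.022,0,0,0]],
  ],
)

```text
time: 6.95
tcp_pos: [0.6488, 0.1764, 0.1668]
orientation: [-3.138, -0.146, -0.002]
contact_force: [-0.1, -0.8, -3.2]
gripper_width: 0.0235
finger_force: 61.6
```

Request:
servo_tool(
  commands=[
    [[0,0,0.006,0,0,0],[0,0,0.012,0,0,0],[0,0,0.012,0,0,0]],
  ],
)

```text
time: 7.25
tcp_pos: [0.6492, 0.1765, 0.1664]
orientation: [-3.138, -0.146, -0.005]
contact_force: [-2.8, -1.2, 5.6]
gripper_width: 0.0228
finger_force: 62.9
```

Request:
servo_tool(
  commands=[
    [[0,0,0.004,0,0,0],[0,0,0.004,0,0,0],[0,0,0.004,0,0,0],[0,0,0.004,0,0,0],[0,0,0.004,0,0,0]],
  ],
  gripper=70,
)

```text
time: 7.75
tcp_pos: [0.6484, 0.1764, 0.1621]
orientation: [-3.138, -0.147, 0.0]
contact_force: [0.1, -0.4, -0.8]
gripper_width: 0.0705
finger_force: 0.0
```

Request:
servo_tool(
  commands=[
    [[0,0,-0.1,0,0,0],[0,0,-0.25,0,0,0],[0,0,-0.4,0,0,0],[0,0,-0.55,0,0,0],[0,0,-0.55,0,0,0]],
  ],
)

```text
time: 8.25
tcp_pos: [0.6507, 0.1779, 0.3069]
orientation: [-3.134, -0.146, -0.019]
contact_force: [0.8, 0.2, 0.4]
gripper_width: 0.0698
finger_force: 0.0
```

```bash
cat > v.py <<'E'
from h import *
a=grab_frame("scene");b=grab_frame("side"); np.save("s2.npy",a); np.save("d2.npy",b)
A=cv2.resize(a[90:250,370:480],None,fx=3,fy=3); B=cv2.resize(b[270:430,220:380],None,fx=2.9,fy=2.9); h=min(len(A),len(B))
cv2.imwrite("pics/v.png",np.hstack([A[:h],B[:h]])[:, :800])
E
python3 v.py; python3 mv.py .51,.25,.28,5 .44,.243,.28,5
```

```text
now [0.6489 0.1768 0.301 ] t 8.35 yaw 5.36 tilt 0.15 F [-0.9 -0.2  0.1] w 0.0701 ff 0.0 q [-0.04  0.61 -0.52  0.95  0.29  1.64 -1.93]
.51,.25,.28,5 [-0.526, -0.343, 0.083] [-0.0002, -0.0008, 0.002] mm 158.0
.44,.243,.28,5 [-0.281, 0.003, 0.0] [0.0, 0.0, 0.0] mm 70.0
```

View pics/v.png

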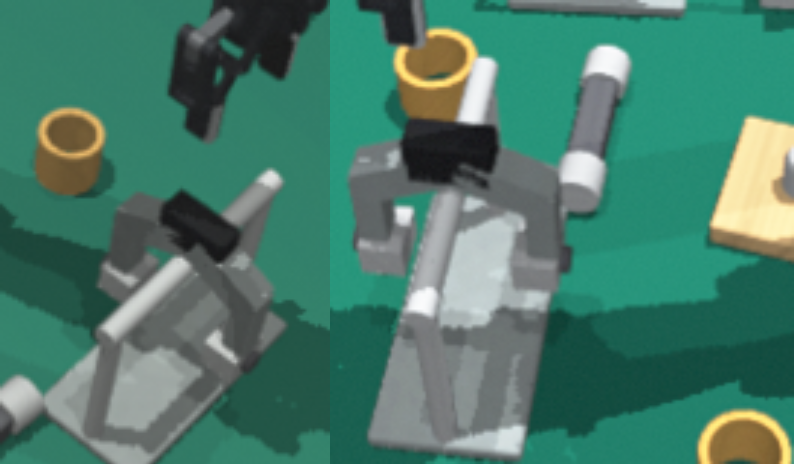

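The gauge hangs astride the bar, let go; the bushing stands free, ring centre at scene (393.7,134.7). Measure the bushing and move over it.

Request:
servo_tool(
  commands=[
    [[-0.14,-0.09,0,0,0,0],[-0.3,-0.19,0.03,0,0,0],[-0.46,-0.3,0.06,0,0,0],[-0.62,-0.34,0.08,0,0,0],[-0.8,-0.34,0.08,0,0,0]],
  ],
  gripper=85,
)

```text
time: 8.85
tcp_pos: [0.4378, 0.2433, 0.2767]
orientation: [3.137, 0.152, -0.008]
contact_force: [1.0, 0.5, 1.5]
gripper_width: 0.0849
finger_force: 0.0
```

Request:
servo_tool(
  commands=[
    [[0,0,0,0,0,0],[0,0,0,0,0,0]],
  ],
)

```text
time: 9.05
tcp_pos: [0.4399, 0.2415, 0.2785]
orientation: [3.135, 0.148, -0.002]
contact_force: [-0.4, 0.4, -1.1]
gripper_width: 0.0849
finger_force: 0.0
```

```bash
python3 mv.py; python3 w.py w3; cat > g.py <<'E'
from h import *
np.set_printoptions(precision=4,suppress=True)
K,D,_=cal("wrist"); c=(K,D,np.load("w3T.npy")); S=cal("scene"); E=cal("side")
def comp(f,x0,x1,y0,y1):
    f=f.astype(int); m=(f[...,2]>f[...,0]+50)&(f[...,2]>f[...,1]+10); m=m[y0:y1,x0:x1].astype(np.uint8); k,l,s,ce=cv2.connectedComponentsWithStats(m); i=1+s[1:,4].argmax()
    h=cv2.morphologyEx((l==i).astype(np.uint8),cv2.MORPH_CLOSE,np.ones((3,3))); return cv2.findContours(h,cv2.RETR_EXTERNAL,2)[0][0].reshape(-1,2)+np.array([x0,y0])
w=np.load("w3.npy")
p=comp(w,200,450,60,330); print("wrist",p.min(0),p.max(0))
q=comp(np.load("s2.npy"),375,415,118,165); r=comp(np.load("d2.npy"),335,395,400,462)
print("scene",q.min(0),q.max(0),"side",r.min(0),r.max(0))
for cc,pp in((c,p),(S,q),(E,r)):
    # brighter upper rim: silhouette projected at both rim heights
    for z in(.05,0): 
        X=onz(cc,pp,z)[:,:2].astype(np.float32); print(z,cv2.minEnclosingCircle(X))
E
python3 g.py
```

```text
now [0.4399 0.2415 0.2785] t 9.05 yaw 5.41 tilt 0.17 F [-0.4  0.4 -1.1] w 0.0849 ff 0.0 q [-0.04  0.24 -0.61  1.53  0.14  1.42 -2.14]
wrist [272 161] [328 220]
scene [382 126] [404 153] side [347 412] [378 453]
0.05 ((0.45084720849990845, 0.2573000192642212), 0.02913855016231537)
0 ((0.4432864189147949, 0.25872984528541565), 0.03305430710315704)
0.05 ((0.46060919761657715, 0.24342434108257294), 0.04584534466266632)
0 ((0.4324166476726532, 0.27682504057884216), 0.048071399331092834)
0.05 ((0.4466656446456909, 0.272381991147995), 0.03906666859984398)
0 ((0.4489216208457947, 0.24517105519771576), 0.04152452200651169)
```

View pics/w3.png

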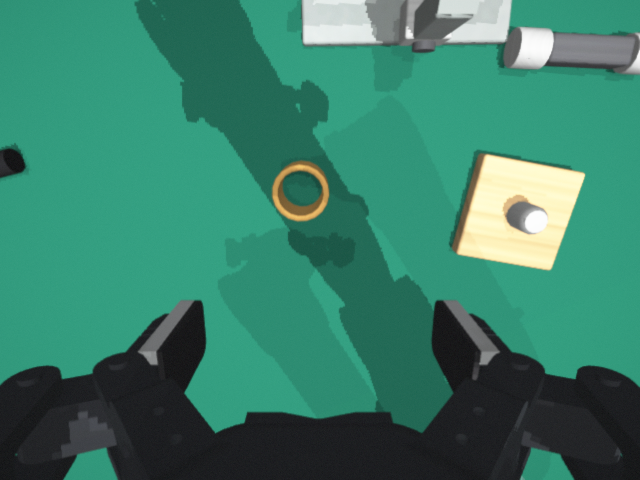

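Wrist view: bushing ring spans (272–328, 161–220), post top ~(536,219), block centre ~(520,212). Rim centre ≈ (0.4495, 0.258) with radius 29 mm, as expected.

```bash
cat > k.py <<'E'
from h import *
K,D,_=cal("wrist"); c=(K,D,np.load("w3T.npy")); f=np.load("w3.npy").astype(int)
m=((f.min(2)>205)&(f[...,2]-f[...,0]<25)); m[:, :515]=0; m[:195]=0; m[240:]=0; m[:,555:]=0
p=np.argwhere(m)[:,::-1].astype(np.float32); e=cv2.minEnclosingCircle(p); print(len(p),e,onz(c,[e[0]],.052), tri(c,[e[0]],cal("scene"),[(320.5,181)]))
E
python3 k.py; python3 mv.py .449,.258,.1,5 .449,.258,.013,5
```

```text
406 ((535.941162109375, 221.05882263183594), 12.124733924865723) [[0.44382009 0.02404382 0.052     ]] [[0.44424801 0.02322857 0.04987846 0.00169456]]
now [0.4416 0.2414 0.2789] t 9.1 yaw 5.3 tilt 0.09 F [ 1.2 -0.  -0.7] w 0.0854 ff 0.0 q [-0.04  0.24 -0.61  1.53  0.14  1.42 -2.14]
.449,.258,.1,5 [0.036, -0.065, 0.715] [0.0005, 0.0002, 0.0017] mm 180.0
.449,.258,.013,5 [0.0, 0.0, 0.348] [0.0, 0.0, 0.0] mm 87.0
```

Request:
servo_tool(
  commands=[
    [[0.035,-0.066,0.15,0,0,0],[0.035,-0.066,0.33,0,0,0],[0.035,-0.066,0.5,0,0,0],[0.035,-0.066,0.65,0,0,0],[0.035,-0.066,0.715,0,0,0]],
  ],
)

```text
time: 9.6
tcp_pos: [0.4478, 0.2572, 0.0962]
orientation: [3.135, 0.143, -0.011]
contact_force: [0.1, 0.2, 0.2]
gripper_width: 0.0852
finger_force: 0.0
```

Request:
servo_tool(
  commands=[
    [[0,0,0.1,0,0,0],[0,0,0.2,0,0,0],[0,0,0.3,0,0,0],[0,0,0.345,0,0,0],[0,0,0.345,0,0,0]],
  ],
)

```text
time: 10.1
tcp_pos: [0.4482, 0.2584, 0.0126]
orientation: [3.137, 0.144, -0.006]
contact_force: [0.5, 0.3, -0.1]
gripper_width: 0.0847
finger_force: 0.0
```

Request:
servo_tool(
  commands=[
    [[0,0,0,0,0,0],[0,0,0,0,0,0],[0,0,0,0,0,0],[0,0,0,0,0,0],[0,0,0,0,0,0]],
  ],
  gripper=45,
  squeeze=40,
)

```text
time: 10.6
tcp_pos: [0.45, 0.2602, 0.0164]
orientation: [-3.137, -0.146, -0.005]
contact_force: [0.3, -0.2, 6.4]
gripper_width: 0.0553
finger_force: 42.8
```

```bash
python3 mv.py .449,.258,.1,5 .4440,.024,.1,5 .4440,.024,.04,5
```

```text
now [0.45   0.2602 0.0164] t 10.6 yaw 5.33 tilt 0.2 F [ 0.3 -0.2  6.4] w 0.0553 ff 42.8 q [-0.16  0.54 -0.53  1.84  0.35  0.85 -2.34]
.449,.258,.1,5 [-0.004, 0.008, -0.334] [-0.0003, -0.0011, 0.0019] mm 84.0
.4440,.024,.1,5 [-0.102, 0.931, 0.0] [0.0, 0.0, 0.0] mm 234.0
.4440,.024,.04,5 [0.0, 0.0, 0.24] [0.0, 0.0, 0.0] mm 60.0
```

Request:
servo_tool(
  commands=[
    [[0,0,-0.04,0,0,0],[0,0,-0.1,0,0,0],[0,0,-0.2,0,0,0],[0,0,-0.3,0,0,0],[0,0,-0.35,0,0,0]],
  ],
)

```text
time: 11.1
tcp_pos: [0.4489, 0.2602, 0.1042]
orientation: [-3.137, -0.147, -0.003]
contact_force: [-0.1, 0.7, -3.3]
gripper_width: 0.0552
finger_force: 43.5
```

Request:
servo_tool(
  commands=[
    [[0,0,0,0,0,0],[0,0,0,0,0,0]],
  ],
)

```text
time: 11.3
tcp_pos: [0.4479, 0.2589, 0.1014]
orientation: [3.137, 0.147, -0.002]
contact_force: [-0.5, 0.1, -3.3]
gripper_width: 0.0557
finger_force: 43.5
```

```bash
python3 mv.py .4440,.024,.1,5 .4440,.024,.04,5; python3 w.py w4; cp w4T.npy w3T.npy; cp w4.npy w3.npy; python3 - <<'E'
from h import *
K,D,_=cal("wrist"); c=(K,D,np.load("w4T.npy")); f=np.load("w4.npy").astype(int)
m=((f[...,2]>f[...,0]+50)&(f[...,2]>f[...,1]+10)).astype(np.uint8); m[:,:200]=0; m[:,450:]=0
p=np.argwhere(m)[:,::-1]; print(len(p),p.min(0),p.max(0))
k,l,s,ce=cv2.connectedComponentsWithStats(m); i=1+s[1:,4].argmax(); q=np.argwhere(l==i)[:,::-1]; print(cv2.minEnclosingCircle(onz(c,q,.135)[:,:2].astype(np.float32)))
E
```

```text
now [0.4479 0.2589 0.1014] t 11.3 yaw 5.35 tilt 0.1 F [-0.5  0.1 -3.3] w 0.0557 ff 43.5 q [-0.11  0.42 -0.58  1.77  0.27  1.03 -2.27]
.4440,.024,.1,5 [-0.103, 0.934, 0.007] [0.0003, 0.0005, 0.0019] mm 235.0
.4440,.024,.04,5 [0.0, 0.0, 0.24] [0.0, 0.0, 0.0] mm 60.0
20832 [234 234] [403 418]
((0.4539507031440735, 0.25791844725608826), 0.032777488231658936)
```

View pics/w4.png

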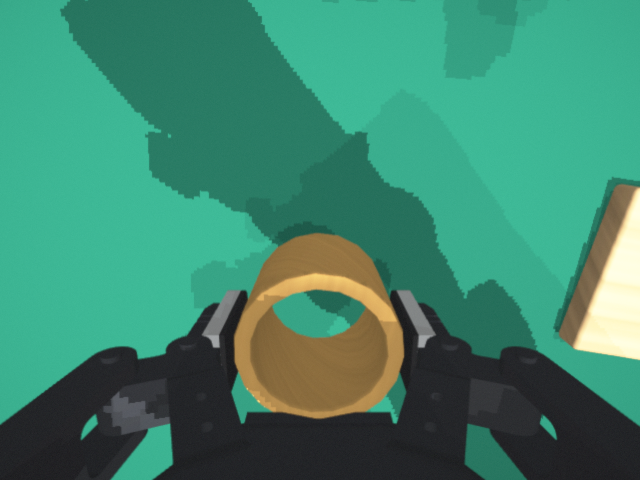

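The bushing is held upright between the pads; its top rim is centred at ~(318.5,346), x 234–403. Check its offset from the TCP.

```bash
python3 - <<'E'
from h import *
K,D,_=cal("wrist"); c=(K,D,np.load("w4T.npy"))
print(onz(c,[(318.5,275),(318.5,418),(234,343),(403,343),(318.5,343)],.136))
E
```

```text
[[0.47405287 0.25984817 0.136     ]
 [0.42321315 0.25505704 0.136     ]
 [0.44884156 0.28420755 0.136     ]
 [0.45379477 0.23118835 0.136     ]
 [0.4513281  0.2577066  0.136     ]]
```

Request:
servo_tool(
  commands=[
    [[-0.02,0.19,0,0,0,0],[-0.04,0.38,0,0,0,0],[-0.06,0.57,0,0,0,0],[-0.08,0.76,0,0,0,0],[-0.103,0.934,0,0,0,0]],
  ],
)

```text
time: 11.85
tcp_pos: [0.4432, 0.022, 0.1009]
orientation: [3.138, 0.145, -0.005]
contact_force: [0.9, -0.9, -3.6]
gripper_width: 0.0555
finger_force: 43.9
```

Request:
servo_tool(
  commands=[
    [[0,0,0,0,0,0],[0,0,0,0,0,0]],
  ],
)

```text
time: 12.05
tcp_pos: [0.4435, 0.0231, 0.101]
orientation: [-3.138, -0.14, 0.005]
contact_force: [-0.5, 1.7, -3.7]
gripper_width: 0.0559
finger_force: 44.1
```

```bash
python3 mv.py .4440,.024,.045,5; python3 - <<'E'
from h import *
S,E=cal("scene"),cal("side"); p=[(.444,.024,.052),(.444,.024,.08),(.444,.024,.13)]; print(proj(S,p),proj(E,p))
for n,c,q in(("scene",S,(322,165)),("side",E,(378,300))):
    f=grab_frame(n).astype(int); x,y=q; x0,y0=x-60,y-60; g=f[y0:y+60,x0:x+60]
    m=((g[...,2]>g[...,0]+60)&(g[...,1]<0.8*g[...,2])).astype(np.uint8)
    k,l,s,ce=cv2.connectedComponentsWithStats(m); i=1+s[1:,4].argmax(); print(n,s[i]+[x0,y0,0,0,0],ce[i]+[x0,y0]); cv2.imwrite("pics/%s_b.png"%n,f[y0:y+60,x0:x+60])
E
```

```text
now [0.4435 0.0231 0.101 ] t 12.05 yaw 5.11 tilt 0.17 F [-0.5  1.7 -3.7] w 0.0559 ff 44.1 q [ 0.36  0.27 -0.53  1.95  0.16  0.96 -1.73]
.4440,.024,.045,5 [0.003, -0.003, 0.224] [-0.0001, 0.0009, 0.0006] mm 56.0
[[320.37455149 180.03137587]
 [320.15312948 172.88099068]
 [319.73721047 159.43081868]] [[383.69237124 322.75745104]
 [384.65074391 313.78048103]
 [386.44659728 296.89485532]]
scene [325 158   6   8  14] [328.5        162.07142857]
side [372 289  28  33 327] [384.52905199 307.33333333][ WARN:0@3.237] global loadsave.cpp:1063 imwrite_ Unsupported depth image for selected encoder is fallbacked to CV_8U.
```

Request:
servo_tool(
  commands=[
    [[0.002,0,0.05,0,0,0],[0.002,0,0.1,0,0,0],[0.002,0,0.15,0,0,0],[0.002,0,0.2,0,0,0],[0.002,0,0.22,0,0,0]],
  ],
)

```text
time: 12.65
tcp_pos: [0.4436, 0.0248, 0.0452]
orientation: [-3.138, -0.148, 0.006]
contact_force: [0.0, 0.4, -3.6]
gripper_width: 0.0554
finger_force: 44.0
```

Request:
servo_tool(
  commands=[
    [[0,0,0.01,0,0,0],[0,0,0.02,0,0,0],[0,0,0.028,0,0,0],[0,0,0.028,0,0,0]],
  ],
)

```text
time: 13.05
tcp_pos: [0.4454, 0.0247, 0.0404]
orientation: [3.138, 0.146, 0.001]
contact_force: [0.1, -0.3, -3.0]
gripper_width: 0.0556
finger_force: 44.1
```

Request:
servo_tool(
  commands=[
    [[0,0,0.008,0,0,0],[0,0,0.016,0,0,0],[0,0,0.02,0,0,0],[0,0,0.02,0,0,0]],
  ],
)

```text
time: 13.45
tcp_pos: [0.4455, 0.0247, 0.0364]
orientation: [3.137, 0.147, 0.001]
contact_force: [-4.0, -0.0, 6.4]
gripper_width: 0.0555
finger_force: 44.8
```

Request:
servo_tool(
  commands=[
    [[0,0,0,0,0,0],[0,0,0,0,0,0],[0,0,0,0,0,0],[0,0,0,0,0,0],[0,0,0,0,0,0]],
  ],
  gripper=85,
)

```text
time: 13.95
tcp_pos: [0.4452, 0.0247, 0.0352]
orientation: [-3.138, -0.147, -0.0]
contact_force: [-0.0, -0.1, -1.4]
gripper_width: 0.0849
finger_force: 0.0
```

Request:
servo_tool(
  commands=[
    [[0,0,-0.1,0,0,0],[0,0,-0.25,0,0,0],[0,0,-0.45,0,0,0],[0,0,-0.65,0,0,0],[0,0,-0.85,0,0,0]],
  ],
)

```text
time: 14.45
tcp_pos: [0.4447, 0.0248, 0.2498]
orientation: [3.138, 0.147, 0.0]
contact_force: [1.8, 0.1, 0.1]
gripper_width: 0.0847
finger_force: 0.0
```

Request:
servo_tool(
  commands=[
    [[-0.1,0.15,-0.05,0,0,0],[-0.12,0.35,-0.1,0,0,0],[-0.12,0.45,-0.15,0,0,0],[-0.12,0.45,-0.15,0,0,0]],
  ],
)

```text
time: 14.85
tcp_pos: [0.4264, -0.0957, 0.2868]
orientation: [3.135, 0.131, 0.005]
contact_force: [0.6, -0.9, -0.2]
gripper_width: 0.0851
finger_force: 0.0
```

```bash
python3 mv.py .46,-.2,.30,8; python3 - <<'E'
from h import *
a=grab_frame("scene");b=grab_frame("side")
A=cv2.resize(a[150:250,260:360],None,fx=4,fy=4,interpolation=2);B=cv2.resize(b[280:380,335:435],None,fx=4,fy=4,interpolation=2)
cv2.imwrite("pics/blk.png",np.hstack([A,B]))
for n,c,f,(x0,x1,y0,y1) in(("scene",cal("scene"),a,(290,350,150,215)),("side",cal("side"),b,(350,415,290,360))):
    h=cv2.cvtColor(f[y0:y1,x0:x1],40); m=((h[...,1]>150)&(h[...,0]<25)).astype(np.uint8)
    k,l,s,ce=cv2.connectedComponentsWithStats(m); i=1+s[1:,4].argmax(); p=np.argwhere(l==i)[:,::-1].astype(float)+[x0,y0]
    print(n,s[i],p.min(0),p.max(0),onz(c,[(p.min(0)+p.max(0))/2],.045))
E
```

```text
now [ 0.4264 -0.0957  0.2868] t 14.85 yaw 4.8 tilt 0.26 F [ 0.6 -0.9 -0.2] w 0.0851 ff 0.0 q [ 0.58  0.07 -0.43  1.68  0.03  1.4  -1.34]
.46,-.2,.30,8 [0.099, 0.427, -0.051] [0.0012, -0.0009, -0.0178] mm 110.0Traceback (most recent call last):
  File "<stdin>", line 7, in <module>
ValueError: attempt to get argmax of an empty sequence
```

View pics/blk.png

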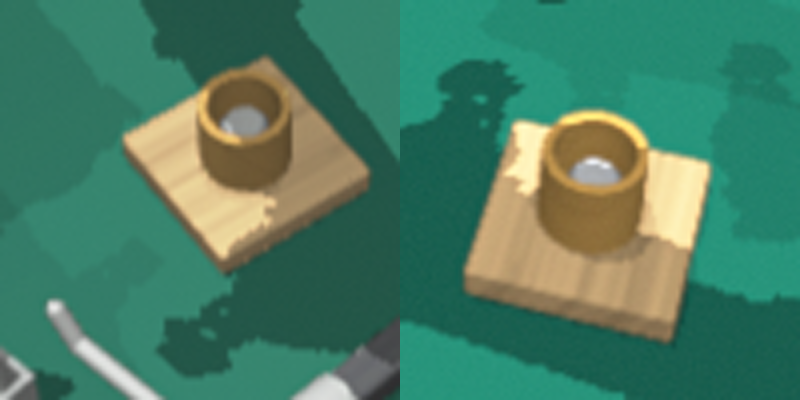

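The bushing stands flat over the post, well centred in both views. Now the basket: turn to yaw 98° (closing across its bar) and hover.

```bash
python3 mv.py .445,-.17,.29,47 .463,-.243,.28,88 .463,-.243,.28,98
```

```text
now [ 0.4258 -0.09    0.2852] t 14.95 yaw 5.28 tilt 0.05 F [0.4 1.5 0.1] w 0.0845 ff 0.0 q [ 0.58  0.07 -0.43  1.68  0.03  1.4  -1.34]
.445,-.17,.29,47 [0.047, 0.326, -0.019] [-0.0002, -0.0002, -0.2318] mm 82.0
.463,-.243,.28,88 [-0.164, 0.252, 0.04] [0.0, 0.0, -0.2278] mm 76.0
.463,-.243,.28,98 [0.0, 0.0, 0.0] [0.0, 0.0, -0.0556] mm 0.0
```

Request:
servo_tool(
  commands=[
    [[0.047,0.326,-0.02,0,0,-0.2318],[0.047,0.326,-0.02,0,0,-0.2318],[0.047,0.326,-0.02,0,0,-0.2318],[0.047,0.326,-0.02,0,0,-0.2318],[0.047,0.326,-0.02,0,0,-0.2318]],
  ],
)

```text
time: 15.45
tcp_pos: [0.4453, -0.1678, 0.2894]
orientation: [-2.872, -1.267, 0.001]
contact_force: [0.9, 0.1, -0.4]
gripper_width: 0.0849
finger_force: 0.0
```

Request:
servo_tool(
  commands=[
    [[-0.164,0.252,0.04,0,0,-0.2278],[-0.164,0.252,0.04,0,0,-0.2278],[-0.164,0.252,0.04,0,0,-0.2278],[-0.164,0.252,0.04,0,0,-0.2278],[-0.164,0.252,0.04,0,0,-0.2278]],
  ],
)

```text
time: 15.95
tcp_pos: [0.4638, -0.2406, 0.2793]
orientation: [-2.247, -2.192, -0.001]
contact_force: [0.3, 0.4, -0.1]
gripper_width: 0.0853
finger_force: 0.0
```

Request:
servo_tool(
  commands=[
    [[0,0,0,0,0,-0.0556],[0,0,0,0,0,-0.0556],[0,0,0,0,0,-0.0556],[0,0,0,0,0,-0.0556]],
  ],
)

```text
time: 16.35
tcp_pos: [0.4635, -0.2422, 0.2801]
orientation: [-2.06, -2.372, -0.0]
contact_force: [-0.7, 0.7, 0.3]
gripper_width: 0.0851
finger_force: 0.0
```

```bash
python3 mv.py; python3 w.py w5; python3 - <<'E'
from h import *
np.set_printoptions(precision=4,suppress=True)
K,D,_=cal("wrist"); c=(K,D,np.load("w5T.npy")); f=np.load("w5.npy")
S,E=cal("scene"),cal("side"); b=np.r_[.4635,-.242,.15]; u=np.r_[-.136,.99,0]*.06
print("predicted bar",proj(c,[b-u,b,b+u]))
m=(f.max(2)<50).astype(np.uint8); m[300:]=0
k,l,s,ce=cv2.connectedComponentsWithStats(m)
for i in range(1,k):
    if s[i,4]>150:
        p=np.argwhere(l==i)[:,::-1].astype(np.float32); print(s[i],cv2.minAreaRect(p)); print(cv2.minAreaRect(onz(c,p,.15)[:,:2].astype(np.float32)),tri(c,[p.mean(0)],S,[(225.58,227.87)]))
E
```

```text
now [ 0.4635 -0.2422  0.2801] t 16.35 yaw 98.06 tilt 0.04 F [-0.7  0.7  0.3] w 0.0851 ff 0.0 q [ 0.84  0.27 -0.5   1.48  0.13  1.43  0.48]
predicted bar [[319.1717 302.9009]
 [319.5951 227.3484]
 [320.0692 142.6186]]
[ 306  141   23  159 1350] ((316.5249328613281, 220.25082397460938), (20.322046279907227, 157.91229248046875), 1.9091525077819824)
((0.46067991852760315, -0.24041767418384552), (0.014345139265060425, 0.11765961349010468), 5.74255895614624) [[ 0.4543 -0.2309  0.1185  0.0179]]
[322 237   5  63 156] ((324.0971984863281, 268.01458740234375), (3.316086530685425, 62.005943298339844), 1.3971810340881348)
((0.4713502526283264, -0.27320757508277893), (0.0025261344853788614, 0.04940206930041313), 7.063173770904541) [[ 0.4762 -0.2574  0.1747  0.0201]]
```

View pics/w5.png

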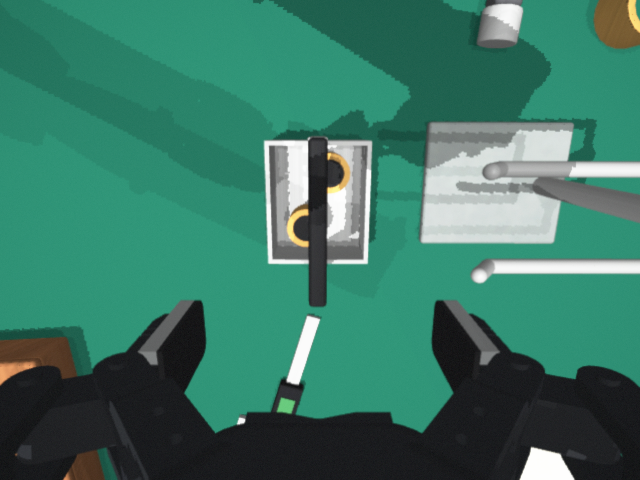

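Last view: the bar lies straight along the tool's x at column 318, rows 138–306, as predicted; prong axes at rows 170 and 268 from columns ~500 / 490 rightward.

```bash
python3 - <<'E'
from h import *
np.set_printoptions(precision=4,suppress=True)
K,D,_=cal("wrist"); c=(K,D,np.load("w5T.npy"))
r=onz(c,[(520,170),(635,170),(510,268),(635,268)],.18); print(r)
print(tri(c,[(494,171),(482,271)],cal("scene"),[(274,227),(249,248)]))
print(onz(c,[(318,138),(318,306)],.15))
E
python3 mv.py .4625,-.2425,.17,98 .4625,-.2425,.126,98
```

```text
[[ 0.5811 -0.1807  0.18  ]
 [ 0.6528 -0.1704  0.18  ]
 [ 0.5926 -0.2446  0.18  ]
 [ 0.6762 -0.2328  0.18  ]]
[[ 0.5572 -0.1825  0.1977  0.0011]
 [ 0.5648 -0.2451  0.1982  0.0029]]
[[ 0.4535 -0.1798  0.15  ]
 [ 0.4711 -0.3041  0.15  ]]
now [ 0.4635 -0.2424  0.2801] t 16.4 yaw 98.05 tilt 0.02 F [-0.9 -0.3  0.1] w 0.0853 ff 0.0 q [ 0.84  0.27 -0.5   1.48  0.13  1.43  0.48]
.4625,-.2425,.17,98 [0.0, -0.004, 0.441] [-0.0001, -0.0001, 0.0003] mm 110.0
.4625,-.2425,.126,98 [0.0, 0.0, 0.176] [0.0, 0.0, 0.0] mm 44.0
```

Request:
servo_tool(
  commands=[
    [[0,-0.004,0.12,0,0,0],[0,-0.004,0.25,0,0,0],[0,-0.004,0.36,0,0,0],[0,-0.004,0.44,0,0,0]],
  ],
)

```text
time: 16.8
tcp_pos: [0.4613, -0.2427, 0.1683]
orientation: [-2.059, -2.37, 0.001]
contact_force: [-0.1, -0.2, 0.1]
gripper_width: 0.0851
finger_force: 0.0
```

Request:
servo_tool(
  commands=[
    [[0,0,0.06,0,0,0],[0,0,0.12,0,0,0],[0,0,0.175,0,0,0],[0,0,0.175,0,0,0]],
  ],
)

```text
time: 17.2
tcp_pos: [0.4607, -0.2424, 0.1246]
orientation: [-2.057, -2.368, 0.002]
contact_force: [-0.8, 0.8, -0.2]
gripper_width: 0.0847
finger_force: 0.0
```

Request:
servo_tool(
  commands=[
    [[0,0,0,0,0,0],[0,0,0,0,0,0],[0,0,0,0,0,0],[0,0,0,0,0,0],[0,0,0,0,0,0]],
  ],
  gripper=5,
  squeeze=60,
)

```text
time: 17.7
tcp_pos: [0.4629, -0.2434, 0.1272]
orientation: [2.059, 2.371, 0.001]
contact_force: [3.4, 1.1, -2.3]
gripper_width: 0.0129
finger_force: 62.3
```

Request:
servo_tool(
  commands=[
    [[0,0,0,0,0,0],[0,0,-0.03,0,0,0],[0,0,-0.06,0,0,0],[0,0,-0.08,0,0,0],[0,0,-0.08,0,0,0]],
  ],
)

```text
time: 18.2
tcp_pos: [0.4628, -0.2434, 0.1474]
orientation: [2.058, 2.371, 0.0]
contact_force: [0.2, 0.6, -5.0]
gripper_width: 0.0128
finger_force: 61.0
```

```bash
python3 mv.py .4625,-.2425,.215,98 .619,-.207,.215,98.1 .619,-.207,.18,98.1
```

```text
now [ 0.4628 -0.2434  0.1474] t 18.2 yaw 98.08 tilt 0.09 F [ 0.2  0.6 -5. ] w 0.0128 ff 61.0 q [ 0.83  0.36 -0.48  1.7   0.18  1.12  0.43]
.4625,-.2425,.215,98 [0.004, -0.0, -0.271] [0.0004, 0.0003, 0.0005] mm 68.0
.619,-.207,.215,98.1 [0.053, 0.64, 0.0] [0.0, 0.0, -0.0006] mm 160.0
.619,-.207,.18,98.1 [0.0, 0.0, 0.14] [0.0, 0.0, 0.0] mm 35.0
```

Request:
servo_tool(
  commands=[
    [[0,0,-0.07,0,0,0],[0,0,-0.14,0,0,0],[0,0,-0.21,0,0,0],[0,0,-0.275,0,0,0],[0,0,-0.275,0,0,0]],
  ],
)

```text
time: 18.7
tcp_pos: [0.464, -0.2438, 0.2175]
orientation: [2.056, 2.369, 0.002]
contact_force: [0.5, 0.3, -4.0]
gripper_width: 0.0131
finger_force: 61.0
```

Request:
servo_tool(
  commands=[
    [[0.01,0.1,0,0,0,0],[0.018,0.22,0,0,0,0],[0.028,0.34,0,0,0,0],[0.037,0.45,0,0,0,0],[0.045,0.55,0,0,0,0]],
  ],
)

```text
time: 19.2
tcp_pos: [0.5974, -0.212, 0.2132]
orientation: [-2.057, -2.371, 0.001]
contact_force: [-0.3, 0.5, -4.2]
gripper_width: 0.0126
finger_force: 61.0
```

Request:
servo_tool(
  commands=[
    [[0.005,0.06,0,0,0,0],[0.008,0.09,0,0,0,0],[0.008,0.09,0,0,0,0]],
  ],
)

```text
time: 19.5
tcp_pos: [0.6189, -0.2067, 0.2136]
orientation: [-2.056, -2.372, 0.001]
contact_force: [0.0, -0.1, -4.5]
gripper_width: 0.0128
finger_force: 61.0
```

```bash
python3 mv.py .619,-.207,.215,98.1 .619,-.207,.18,98.1; python3 w.py w6; python3 - <<'E'
from h import *
np.set_printoptions(precision=4,suppress=True)
S,E=cal("scene"),cal("side"); f=grab_frame("scene"); g=grab_frame("side")
cv2.imwrite("pics/hs.png",f); cv2.imwrite("pics/hd.png",g)
E
```

```text
now [ 0.6189 -0.2067  0.2136] t 19.5 yaw 98.16 tilt 0.14 F [ 0.  -0.1 -4.5] w 0.0128 ff 61.0 q [ 0.58  0.58 -0.48  1.21  0.26  1.42  0.26]
.619,-.207,.215,98.1 [-0.001, 0.0, -0.006] [-0.0006, -0.0005, 0.0004] mm 1.0
.619,-.207,.18,98.1 [0.0, 0.0, 0.14] [0.0, 0.0, 0.0] mm 35.0
```

Request:
servo_tool(
  commands=[
    [[0,0,0.04,0,0,0],[0,0,0.08,0,0,0],[0,0,0.11,0,0,0],[0,0,0.12,0,0,0],[0,0,0.12,0,0,0]],
  ],
)

```text
time: 20.15
tcp_pos: [0.6182, -0.2076, 0.1843]
orientation: [-2.058, -2.371, 0.001]
contact_force: [-0.1, -0.6, -3.5]
gripper_width: 0.0129
finger_force: 61.0
```

Request:
servo_tool(
  commands=[
    [[0,0,0.006,0,0,0],[0,0,0.012,0,0,0],[0,0,0.018,0,0,0],[0,0,0.018,0,0,0]],
  ],
)

```text
time: 20.55
tcp_pos: [0.6188, -0.2075, 0.1806]
orientation: [-2.059, -2.373, 0.0]
contact_force: [0.8, 0.0, -3.7]
gripper_width: 0.0129
finger_force: 61.0
```

Request:
servo_tool(
  commands=[
    [[0,0,0.006,0,0,0],[0,0,0.01,0,0,0],[0,0,0.01,0,0,0]],
  ],
)

```text
time: 20.85
tcp_pos: [0.6189, -0.2076, 0.1783]
orientation: [2.059, 2.373, -0.0]
contact_force: [0.3, -1.0, -3.8]
gripper_width: 0.0127
finger_force: 61.1
```

Request:
servo_tool(
  commands=[
    [[0,0,0.004,0,0,0],[0,0,0.008,0,0,0],[0,0,0.008,0,0,0]],
  ],
)

```text
time: 21.15
tcp_pos: [0.619, -0.2076, 0.178]
orientation: [2.059, 2.371, 0.0]
contact_force: [-4.3, 0.9, 6.0]
gripper_width: 0.013
finger_force: 62.3
```

Request:
servo_tool(
  commands=[
    [[0,0,0,0,0,0],[0,0,0,0,0,0],[0,0,0,0,0,0],[0,0,0,0,0,0],[0,0,0,0,0,0]],
  ],
  gripper=50,
)

```text
time: 21.65
tcp_pos: [0.619, -0.2075, 0.1761]
orientation: [-2.059, -2.373, -0.0]
contact_force: [0.5, 0.2, -0.3]
gripper_width: 0.0498
finger_force: 0.0
```

Request:
servo_tool(
  commands=[
    [[0,0,-0.06,0,0,0],[0,0,-0.15,0,0,0],[0,0,-0.28,0,0,0],[0,0,-0.4,0,0,0],[0,0,-0.5,0,0,0]],
  ],
)

```text
time: 22.15
tcp_pos: [0.6192, -0.2075, 0.3033]
orientation: [2.058, 2.371, 0.002]
contact_force: [-0.4, 0.5, -0.1]
gripper_width: 0.0502
finger_force: 0.0
```

Request:
servo_tool(
  commands=[
    [[0,0,0,0,0,0],[0,0,0,0,0,0],[0,0,0,0,0,0],[0,0,0,0,0,0],[0,0,0,0,0,0]],
  ],
)

```text
time: 22.65
tcp_pos: [0.6184, -0.2076, 0.3]
orientation: [-2.058, -2.371, 0.002]
contact_force: [0.9, -0.8, -0.3]
gripper_width: 0.0497
finger_force: 0.0
```

```bash
python3 mv.py; python3 w.py w7; cat > z.py <<'E'
from h import *
np.set_printoptions(precision=4,suppress=True)
K,D,_=cal("wrist"); c=(K,D,np.load("w7T.npy")); f=np.load("w7.npy")
m=(f.max(2)<50).astype(np.uint8); m[330:]=0
k,l,s,ce=cv2.connectedComponentsWithStats(m)
print("expected bar px",proj(c,[(.6273,-.266,.201),(.619,-.2076,.201),(.611,-.148,.201)]))
for i in range(1,k):
    if s[i,4]>150:
        p=np.argwhere(l==i)[:,::-1].astype(np.float32); print("wrist",s[i],cv2.minAreaRect(onz(c,p,.2)[:,:2].astype(np.float32)))
b=np.array([(.627,-.265,.193),(.611,-.15,.193)])
for n in("scene","side"):
    cc=cal(n); g=grab_frame(n); q=proj(cc,b); x0,y0=(q.min(0)-14).astype(int); x1,y1=(q.max(0)+14).astype(int)
    m=(g[y0:y1,x0:x1].max(2)<50).astype(np.uint8); k,l,s,ce=cv2.connectedComponentsWithStats(m); i=1+s[1:,4].argmax()
    print(n,q.tolist(),s[i],ce[i]+[x0,y0]); globals()[n]=(cc,ce[i]+[x0,y0])
print("bar tri",tri(scene[0],[scene[1]],side[0],[side[1]]))
E
python3 z.py
```

```text
now [ 0.6184 -0.2076  0.3   ] t 22.65 yaw 98.09 tilt 0.14 F [ 0.9 -0.8 -0.3] w 0.0497 ff 0.0 q [ 0.56  0.56 -0.49  1.03  0.25  1.61  0.29]
expected bar px [[320.7659 321.1354]
 [320.9671 239.0942]
 [321.962  144.0696]]
wrist [ 297  143   35  180 1805] ((0.6140409111976624, -0.20796909928321838), (0.02137438766658306, 0.12103962153196335), 7.430606365203857)
wrist [231 290  25  40 603] ((0.5728940367698669, -0.26565590500831604), (0.01680936850607395, 0.030141660943627357), 5.5650105476379395)
wrist [382 290  24  40 595] ((0.6759431958198547, -0.2508813738822937), (0.016093820333480835, 0.030111584812402725), 10.685097694396973)
wrist [200 303  27  27 315] ((0.5534922480583191, -0.2737058997154236), (0.02718367427587509, 0.007733806502074003), 66.15185546875)
wrist [410 303  27  27 306] ((0.6970371007919312, -0.25273627042770386), (0.0074015092104673386, 0.026898549869656563), 38.01934814453125)
scene [[261.0662905575042, 277.91393951859874], [304.3998796003629, 237.36400731399783]] [ 12  11  50  47 462] [283.7468 257.3853]
side [[326.8993107371731, 180.39023122535838], [322.86359497741466, 209.3220851923299]] [ 12  13   9  34 146] [324.4658 194.6096]
bar tri [[ 0.6199 -0.2067  0.1926  0.0002]]
```

The bar sits at (0.620, −0.207, 0.193), as it should when hung on both prongs. The arm is clear, so I'm handing in.

```bash
python3 -c "
from plant import *
print(finish_job())"
```

```text
the job is handed in; nothing more can be done
None
```

The job is handed in, though no verdict came back: by my measurements the gauge hangs on the rail, the bushing stands flat over the post and the basket hangs on both prongs, with the arm clear and the bystanders never approached; the robot's clock stood at about 23 s.

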